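# Power up and hold the press start button

### The arm

A 6-joint arm with a two-finger parallel gripper is mounted at the origin on a cart in front of the work surface, level with it; the furniture and walls round the work are solid. World frame = base frame: x ahead of the robot, y to its left, z up, the work surface at z = 0. Lengths are in mm, angles in rad, forces in N, time in s.
With the tool pointing down it reaches from about 325 to 775 mm from the base axis. Payload 5.5 kg.
Tool frame: the origin (TCP) lies at the very end of the fingers, on their centre line; the grasp point (between the pads) lies manip.hold_point_z behind it (manip.hold_point_z is the distance from the TCP to the grasp point, in mm); z points along the fingers, y is the line along which they close (so a half turn about z gives the same grasp; the last joint's range is limited). The gripper opens to 88 mm and grips with 3 to 60 N. Pads are 20 mm wide; open, the fingers measure 115 mm over their backs; the gripper's body (75 mm by 178 mm) begins 61 mm behind the grasp point.
Start: joints at [-1.202, 0.091, 1.231, -0, 1.82, -0.057], TCP at [247.831, -546.44, 222.631] pointing down, gripper open.
Joint ranges: [-2.87, 2.87], [-0.86, 2.18], [0.17, 2.46], [-1.51, 4.65], [0.06, 2.69], [-2.65, 2.65]. Speed limits (rad/s): [2.57, 2.57, 3.01, 3.14, 3.14, 3.14].

### API

Orientations are given as [roll, pitch, yaw] about the fixed x, y, z axes, in that order (R = Rz(yaw) Ry(pitch) Rx(roll)).
In Python, from plant import sensors, get_image, manip gives the robot as it stands.
- The arm moves only by the tool move_arm, never from a script. Its argument "commands" is a list of rows, each an object with "xyz": the shift along the world's x, y, z in cm, a list of three; "rot": the turn, a rotation vector about the world's x, y, z in rad, a list of three; "grip": the opening, from 0 (shut) to 1 (fully open). In form: [{"xyz": [tx, ty, tz], "rot": [wx, wy, wz], "grip": grip}, ...]. A call has exactly 8 rows; each row shifts and turns the commanded pose from where the row before left it; what a row does not reach is not made up. A row lasts 1/8 s, in which the tool goes at most 62.5 mm and 10.7 degrees, less where a joint would pass 70% of its speed; a pose out of reach is approached as far as the arm can. A call is refused whole if a number of a shift passes 6.25 or a number of a turn 0.188, either way. A call with a gripper value outside its range is refused whole. The fingers move at their own pace and stop on an object; "force" is the grip in N (left out, the last holds). Time passes only in rows, so rows that do not move let the fingers close, or fill a call up. It gives the time, the measured TCP pose, the force, the opening and the grip force at its end, in the units of the state.
- sensors.sense(): the state, without advancing time (a new reading comes with each control period).
- get_image(name): name is "side" or "top" or "wrist"; returns a dict with "color" (480x640x3 uint8, red, green, blue), "z_map" (480x640 float32, mm along the optical axis (not along the pixel's ray), 0 where there is no reading), "vertical_fov" (degrees; the focal length in pixels is half the picture's height over the tangent of half this angle, whatever the lens; pixels are square), "cx", "cy" (the principal point, pixels), "extrinsics" (4x4, takes a point from camera to world coordinates); the wrist camera has in their place "tool_from_camera" (4x4, takes a point from camera to tool coordinates, whose origin is the TCP and whose axes are the flange's). Camera axes: x right, y up, looking along -z (the intrinsics and any distortion apply to the point x, -y, -z); pixel columns grow to the right and rows downward; lengths in mm; the calibration is good to about 2 mm. A picture is of the moment at which its call begins: read the wrist's pose just before it.
- manip.finish_job(): hands the job in; it is judged then, once.
The state is a dict: "clock": time; "qpos": joint angles; "qd": joint speeds; "effort": joint torques, N m; "ee_pos": TCP position; "orientation": TCP orientation; "contact_force": force on the tool from outside, world axes, zero at the start; "torque": the same for the moment, N m; "opening": finger opening in mm; "grip_force": force on a finger pad.
Only numpy, scipy, OpenCV 4.12 (cv2) and the standard library are available. Lean on these libraries where they do the work, as an engineer would, in place of code of your own. Each camera call takes 0.05 s, during which the arm holds its last target. There are 200 camera calls.

### The job

Bring the air press up from its loose button boxes by touch alone. First push down the raised end of the white rocker so that it tips fully over to on, then push the blue button fully home (it stays in), and last press the green button fully down and keep it held: finish while still holding the green button down. Press neither blue nor green before its turn, never press the red stop button, do not lift, tip or shift the boxes, and leave the loose parts nearby alone.

Things in the scene. Friction and masses are not known exactly. Their poses are not given: they have to be found in the camera images.
- power_box: Loose cordless push-button station, 80 x 80 mm, 46 mm high to its lid, about 0.7 kg, standing on a rubber foot. Origin: centre of its underside; z up; its black blanked cable entry sticks out 10 mm on the +x side. Its place in the row and its yaw vary. Grey lid; carries the white rocker between two black cheeks. The air press stands tall behind the row, from x = 0.63 on: cross on the robot side.
- rocker (a joint): White rocker paddle, 64 mm long (along the box's x), 34 mm wide, 10 mm thick, with a thin black bar across its raised end. It turns about the box's y axis on a pivot 58 mm above the underside, over the box's centre; two cheeks beside it reach 63 mm up. Radians: 0 = off, the end on the box's -x side raised 0.2 rad; 0.4 = on, that end down and the other up. Starts at 0 to 0.05. Friction only, about 0.05 N m: it stays where it is left. On means above 0.3.
- rocker_press (a point): Where to push the rocker: on its upper face at the black bar, 22 mm from the pivot toward the raised (-x) end; about 67 mm above the table when off and 58 mm when on (it moves with the paddle). Axes as the power box when off. Straight down push, 2 to 5 N, then a hard stop.
- blue_box: Loose cordless push-button station, 80 x 80 mm, 46 mm high to its lid, about 0.7 kg, standing on a rubber foot. Origin: centre of its underside; z up; its black blanked cable entry sticks out 10 mm on the +x side. Its place in the row and its yaw vary. Grey lid; carries the blue button.
- blue_button (a joint): Blue round push-in button, flat cap 36 mm in diameter, in a dark collar. Metres pushed in: 0 = out, 0.008 = fully home (hard stop). Starts at 0 to 0.0015. About 3 N of friction, no spring: stays where it is left. Home means above 0.006.
- blue_top (a point): Centre of the blue button's top face, 66 mm above the table when out; moves with it.
- green_box: Loose cordless push-button station, 80 x 80 mm, 46 mm high to its lid, about 0.7 kg, standing on a rubber foot. Origin: centre of its underside; z up; its black blanked cable entry sticks out 10 mm on the +x side. Its place in the row and its yaw vary. Grey lid; carries the green button.
- green_button (a joint): Green round spring button, flat cap 36 mm in diameter, in a dark collar. Metres pressed: 0 = out, 0.006 = fully down (hard stop). Spring 1.6 N at the start, 4 N fully down; comes back when let go. Pressed means above 0.0045.
- green_top (a point): Centre of the green button's top face, 66 mm above the table when out; moves with it.
- red_box: Loose cordless push-button station, 80 x 80 mm, 46 mm high to its lid, about 0.7 kg, standing on a rubber foot. Origin: centre of its underside; z up; its black blanked cable entry sticks out 10 mm on the +x side. Its place in the row and its yaw vary. Yellow lid; carries the red mushroom stop button. Not to be pressed.
- red_button (a joint): Red mushroom stop button, 42 mm in diameter, spring return. Metres pressed: 0 = out, 0.006 = fully down. Leave it alone.
- red_top (a point): Centre of the red mushroom's top, 72 mm above the table.
- bush_brass: Loose brass bush, 28 mm in diameter, 22 mm high, behind the boxes. Origin: centre of its underside. A bystander.
- punch_a: Loose steel punch, 22 mm in diameter, 54 mm high, standing behind the boxes. Origin: centre of its underside. A bystander.
- collar_black: Loose black collar, 43 mm in diameter, 19 mm high, behind the boxes. Origin: centre of its underside. A bystander.

How it is judged:
By the outcome, as a careful person would: the job done as asked, in the order asked, and still so for the second after the job is handed in, while the arm keeps its last pose, push and grip.
It also fails if it takes over 48 s, if anything falls off the work surface, if the arm or the gripper's body presses on something with over 40 N, if the wrist force passes 120 N, or if a joint passes its speed limit or range.

## Working session

There is one attempt and no reset: what is moved stays moved. The work goes in short steps, Python scripts to look and compute and a tool call to move; the robot and the scene stay as the last step left them, time stands still between calls to the robot, and variables do not carry over. Pictures are saved under pics/ and viewed, at most 10 in all, crops included, and the job is handed in when it is done.

Besides the shell and the picture viewer there is one more tool, called after ">>>" by a JSON object that holds its "op" and its "data", one argument or row to a line. move_arm: Moves the arm, as the interface text tells. Its arguments: {"type":"object","properties":{"commands":{"type":"array","items":{"type":"object","properties":{"xyz":{"type":"array","items":{"type":"number"}},"rot":{"type":"array","items":{"type":"number"}},"grip":{"type":"number"}}}},"force":{"type":"number"}},"required":["commands"]}

```bash
mkdir -p pics && cat > h.py <<'E'
import numpy as np, cv2
from plant import sensors, get_image, manip
def grab(n):
    s=sensors.sense(); im=get_image(n); return s,im
def save(im,f): cv2.imwrite('pics/'+f,im['color'][:,:,::-1])
def pts(im):
    c=im['color'];h,w=c.shape[:2];f=h/2/np.tan(np.radians(im['vertical_fov'])/2)
    u,v=np.meshgrid(np.arange(w),np.arange(h));z=im['z_map']
    P=np.stack([(u-im['cx'])/f*z,-(v-im['cy'])/f*z,-z],-1)
    T=np.array(im['extrinsics']);return P@T[:3,:3].T+T[:3,3]
E
python3 - <<'E'
from h import *
s,im=grab('top');save(im,'top.png');print({k:im[k] for k in im if k not in('color','z_map')});print(s)
print([k for k in dir(manip) if k[0]!='_'],manip.hold_point_z)
s,im=grab('side');save(im,'side.png');print({k:im[k] for k in im if k not in('color','z_map')})
E
```

```text
{'vertical_fov': 45.037246096002534, 'cx': 323.4353314218844, 'cy': 224.6986882856195, 'extrinsics': array([[-4.19636040e-03,  9.83630428e-01, -1.80148751e-01,
         3.22821276e+02],
       [-9.99987924e-01, -3.66688471e-03,  3.27202018e-03,
         6.43912077e+00],
       [ 2.55787391e-03,  1.80160306e-01,  9.83633937e-01,
         1.36178544e+03],
       [ 0.00000000e+00,  0.00000000e+00,  0.00000000e+00,
         1.00000000e+00]])}
{'clock': 0.0, 'qpos': array([-1.20164928e+00,  9.18564444e-02,  1.23186169e+00,  1.83588021e-05,
        1.81981268e+00, -5.66910032e-02]), 'qd': array([-2.26721728e-03,  3.76832127e-05, -8.47631832e-04, -5.94778254e-04,
       -2.64907377e-03, -1.03359845e-03]), 'effort': array([-3.91995767e-03, -4.46457374e+01, -4.06453586e+01,  6.94377744e-02,
        2.90935911e-02, -1.18293524e-04]), 'ee_pos': array([ 247.75228325, -546.13465356,  221.52199785]), 'orientation': array([-3.13965861e+00, -1.27590364e-04,  4.25842438e-01]), 'contact_force': array([-0.21025007,  0.50490742,  0.98061054]), 'torque': array([ 0.02775397, -0.07482657, -0.01513784]), 'grip_force': 0.0, 'opening': 88.03419997798754}
['MotionError', 'finish_job', 'hold_point_z'] 18.700000000000003
{'vertical_fov': 44.041046448603524, 'cx': 320.3104645541523, 'cy': 240.09994599613032, 'extrinsics': array([[-9.64795950e-01,  1.00564476e-01, -2.43013500e-01,
         2.84662210e+02],
       [-2.62872313e-01, -3.97476637e-01,  8.79153269e-01,
         1.01756530e+03],
       [-8.18060117e-03,  9.12085034e-01,  4.09919466e-01,
         5.57779392e+02],
       [ 0.00000000e+00,  0.00000000e+00,  0.00000000e+00,
         1.00000000e+00]])}
```

View pics/top.png

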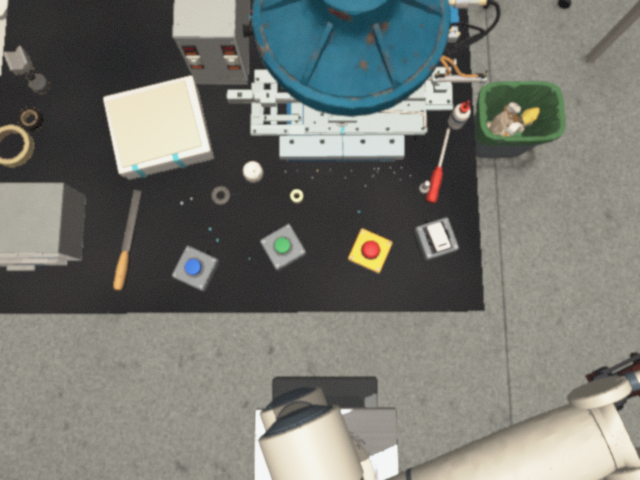

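View pics/side.png

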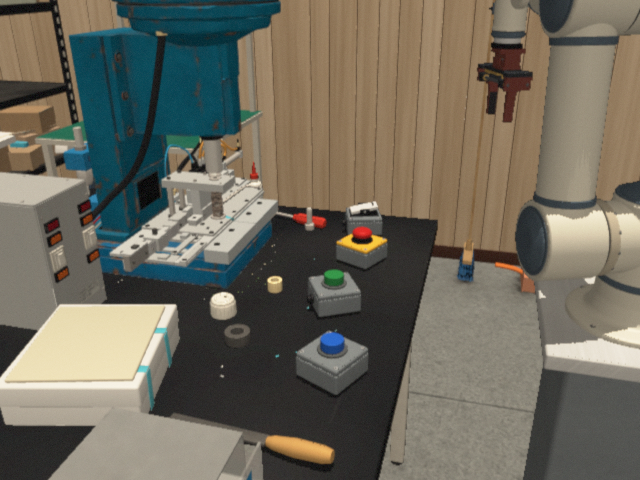

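The top view shows blue at (193,267), green at (282,245), red at (371,250) and the rocker box at (437,238). The side view agrees: the row runs along y, with the press behind it. Next I'll measure these and zoom in on the rocker.

```bash
cat >> h.py <<'E'
def ray(im,u,v,z,T=None):
    f=240/np.tan(np.radians(im['vertical_fov'])/2)
    T=np.array(im['extrinsics']) if T is None else T
    d=T[:3,:3]@np.array([(u-im['cx'])/f,-(v-im['cy'])/f,-1]);o=T[:3,3]
    return o+d*(z-o[2])/d[2]
def mask(im,c):
    h=cv2.cvtColor(im['color'],cv2.COLOR_RGB2HSV)
    lo,hi={'blue':((105,140,60),(125,255,255)),'green':((50,120,50),(85,255,255)),'red':((0,170,80),(6,255,255)),'white':((0,0,190),(180,40,255)),'yellow':((18,140,100),(32,255,255))}[c]
    return cv2.inRange(h,lo,hi)
def blob(m,box):
    u0,v0,u1,v1=box;q=np.zeros_like(m);q[v0:v1,u0:u1]=m[v0:v1,u0:u1]
    n,l,st,ce=cv2.connectedComponentsWithStats(q);i=1+np.argmax(st[1:,4]);return ce[i],st[i],l==i
E
python3 - <<'E'
from h import *
s,im=grab('top');P=pts(im)
for c,b,z in [('blue',(170,245,220,290),66),('green',(260,225,305,270),66),('red',(350,230,390,270),70),('white',(415,215,460,260),64)]:
    ce,st,m=blob(mask(im,c),b); print(c,ce,st,ray(im,*ce,z).round(1),np.median(P[m],0).round(1))
    if c=='white':
        r=cv2.minAreaRect(np.argwhere(m)[:,::-1].astype(np.float32));print(r)
        for q in cv2.boxPoints(r):print(q,ray(im,*q,64).round(1))
c=im['color'][205:265,400:470];cv2.imwrite('pics/z.png',cv2.resize(c,None,fx=8,fy=8,interpolation=cv2.INTER_CUBIC)[:,:,::-1])
E
```

```text
blue [192.58045977 266.51149425] [185 260  16  14 174] [465.8 296.3  66. ] [466.1 295.9  65.7]
green [280.         241.52941176] [276 239   9   6  17] [521.8 100.6  66. ] [522.5 100.4  67.1]
red [370.13475177 248.75177305] [362 242  17  16 141] [ 503.9 -102.8   70. ] [ 505.7 -102.5   69.4]
white [438.35602094 236.04188482] [428 222  22  29 382] [ 533.3 -258.9   64. ] [ 533.7 -259.    63. ]
((438.3189697265625, 236.0775909423828), (27.96827507019043, 14.181096076965332), 66.80140686035156)
[426.2931  226.01724] [ 556.6 -232.3   64. ]
[439.32758 220.43103] [ 569.4 -262.6   64. ]
[450.34485 246.13794] [ 510.1 -285.1   64. ]
[437.31036 251.72415] [ 497.4 -255.1   64. ]
```

View pics/z.png

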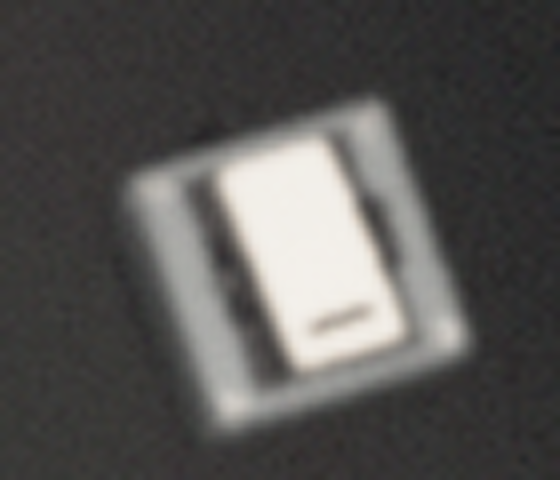

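The black bar sits at about (442,245), so the raised end faces the robot. The box yaw is about 0.36 and the press point is about (513,-267). I'll move above it with the fingers shut and check with the wrist camera.

>>> {"op": "move_arm", "data": {
  "commands": [
    {"xyz": [3.3, 3.5, 0], "rot": [0, 0, -0.03], "grip": 0},
    {"xyz": [3.3, 3.5, 0], "rot": [0, 0, -0.03], "grip": 0},
    {"xyz": [3.3, 3.5, 0], "rot": [0, 0, 0], "grip": 0},
    {"xyz": [3.3, 3.5, 0], "rot": [0, 0, 0], "grip": 0},
    {"xyz": [3.3, 3.5, 0], "rot": [0, 0, 0], "grip": 0},
    {"xyz": [3.3, 3.5, -1.5], "rot": [0, 0, 0], "grip": 0},
    {"xyz": [3.3, 3.5, -1.5], "rot": [0, 0, 0], "grip": 0},
    {"xyz": [3.4, 3.4, -1.5], "rot": [0, 0, 0], "grip": 0}
  ],
  "force": 20
}}

```text
clock: 1.15
ee_pos: [513.6, -266.1, 176.9]
orientation: [-3.141, 0.0, 0.366]
contact_force: [-0.3, -0.6, 0.1]
opening: 11.3
grip_force: 0.0
```

```bash
cat >> h.py <<'E'
from scipy.spatial.transform import Rotation as Ro
def wrist():
    s,im=grab('wrist');T=np.eye(4);T[:3,:3]=Ro.from_euler('xyz',s['orientation']).as_matrix();T[:3,3]=s['ee_pos']
    im['extrinsics']=T@np.array(im['tool_from_camera']);return s,im
E
python3 - <<'E'
from h import *
s,im=wrist();save(im,'w1.png');print(s['ee_pos'],s['orientation'],s['opening'],s['contact_force']);print(im['tool_from_camera'],im['vertical_fov'])
s,im=grab('top');ce,st,m=blob(cv2.inRange(cv2.cvtColor(im['color'],cv2.COLOR_RGB2HSV),(40,60,40),(90,255,255)),(260,225,305,270));print(ce,st,ray(im,*ce,66))
E
```

```text
[ 513.64591657 -266.11679773  176.91451215] [-3.14148114e+00  1.93326196e-04  3.65782779e-01] 11.304756335966577 [-0.32234057 -0.58242014  0.09783568]
[[ 1.25782884e-04  9.59055760e-01  2.83217291e-01  7.74217033e+01]
 [ 9.99999777e-01 -3.06187874e-04  5.92719418e-04  3.23061710e-01]
 [ 6.55168672e-04  2.83217154e-01 -9.59055585e-01 -1.62279572e+02]
 [ 0.00000000e+00  0.00000000e+00  0.00000000e+00  1.00000000e+00]] 67.54003357575053
[281.82673267 244.93564356] [274 237  16  17 202] [513.97797582  96.39167679  66.        ]
```

View pics/w1.png

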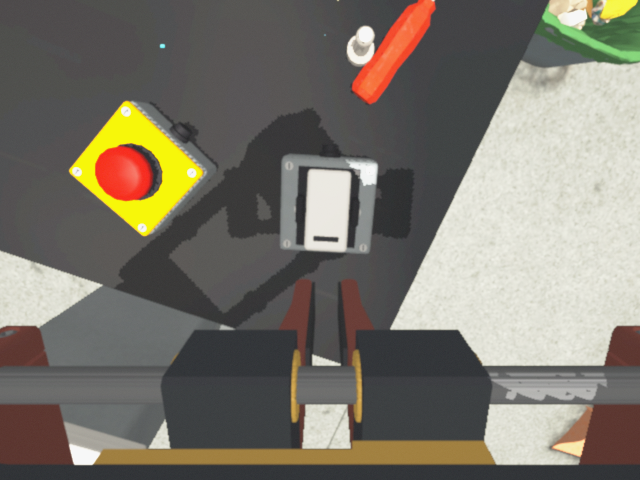

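The wrist view shows the white paddle centred near (327,209) and the bar at (326,239). The cheeks are at mid-length only, and the red stop is well to the left at (125,172). I'll compute the bar position and paddle axis.

```bash
python3 - <<'E'
from h import *
s,im=wrist();g=cv2.cvtColor(im['color'],cv2.COLOR_RGB2GRAY)
print(s['ee_pos'],s['opening'])
r=np.zeros_like(g);r[160:256,296:358]=255
m=((g>150)&(r>0)&(im['color'].max(2).astype(int)-im['color'].min(2)<40)).astype(np.uint8)*255
m[:, :302]=0
ce,st,mm=blob(cv2.morphologyEx(m,cv2.MORPH_OPEN,np.ones((5,5))),(296,160,353,256))
rr=cv2.minAreaRect(np.argwhere(mm)[:,::-1].astype(np.float32));print(st,rr)
for q in cv2.boxPoints(rr):print(q,ray(im,*q,63).round(1))
b=((g<70)&(r>0));b[:232]=0;b[248:]=0;b[:,:310]=0;b[:,342:]=0
ys,xs=np.nonzero(b);print(len(xs),xs.mean(),ys.mean(),ray(im,xs.mean(),ys.mean(),66.5).round(1))
P=pts(im);print(np.median(P[b],0).round(1),np.median(P[mm>0],0).round(1))
print(P[165:255:8,327].round(1))
E
```

```text
[ 514.44347726 -263.48179417  174.61907481] 3.3269271598342334
[ 307  171   46   84 3366] ((330.41998291015625, 212.58038330078125), (43.02546310424805, 81.963134765625), 3.2397005558013916)
[306.6256 252.2807] [ 497.3 -253.1   63. ]
[311.25763 170.44855] [ 559.2 -233.8   63. ]
[354.21436 172.88007] [ 569.3 -264.6   63. ]
[349.58234 254.71222] [ 507.9 -286.    63. ]
47 328.8936170212766 241.2127659574468 [ 513.4 -266.    66.5]
[ 513.4 -265.9   67.6] [ 535.3 -258.4   62.8]
[[ 565.9 -243.8   44.8]
 [ 561.1 -245.7   56. ]
 [ 555.7 -247.9   58.4]
 [ 550.1 -250.    60.1]
 [ 544.6 -252.2   61.5]
 [ 539.  -254.4   62.6]
 [ 533.2 -256.6   63. ]
 [ 527.5 -258.9   64.1]
 [ 522.  -261.    66.1]
 [ 515.9 -263.4   65.8]
 [ 510.4 -265.5   68.2]
 [ 504.1 -268.    67.5]]
```

>>> {"op": "move_arm", "data": {
  "commands": [
    {"xyz": [0, 0, -2], "rot": [0, 0, -0.03], "grip": 0},
    {"xyz": [0, 0, -2], "rot": [0, 0, 0], "grip": 0},
    {"xyz": [0, 0, -2], "rot": [0, 0, 0], "grip": 0},
    {"xyz": [0, 0, -2], "rot": [0, 0, 0], "grip": 0},
    {"xyz": [0, 0, -1], "rot": [0, 0, 0], "grip": 0},
    {"xyz": [0, 0, 0], "rot": [0, 0, 0], "grip": 0},
    {"xyz": [0, 0, 0], "rot": [0, 0, 0], "grip": 0},
    {"xyz": [0, 0, 0], "rot": [0, 0, 0], "grip": 0}
  ]
}}

```text
clock: 2.3
ee_pos: [513.4, -267.7, 88.7]
orientation: [3.14, -0.001, 0.336]
contact_force: [-0.1, 0.2, 0.5]
opening: 0.5
grip_force: 0.0
```

```bash
python3 - <<'E'
from h import *
for i in range(3):
    s,im=wrist();print(s['ee_pos'].round(1),s['orientation'].round(3),s['opening'],s['contact_force'].round(2))
save(im,'w2.png')
E
```

```text
[ 513.4 -267.7   88.7] [ 3.14e+00 -1.00e-03  3.36e-01] 0.4937927862250768 [-0.12  0.2   0.48]
[ 513.3 -267.6   88.6] [ 3.14e+00 -1.00e-03  3.36e-01] 0.7136928501061085 [-1.19 -0.75  0.07]
[ 513.2 -267.6   88.5] [ 3.141e+00 -1.000e-03  3.360e-01] 0.6770765412457929 [-0.32  0.91 -1.28]
```

View pics/w2.png

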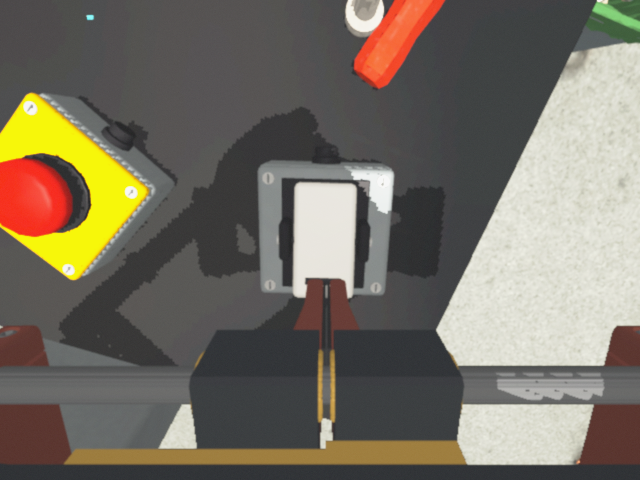

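The tip is over the bar end and centred between the cheeks: fingers at x≈327, paddle centre at x≈325. I'll push down slowly.

>>> {"op": "move_arm", "data": {
  "commands": [
    {"xyz": [0, 0, -0.8], "rot": [0, 0, 0], "grip": 0},
    {"xyz": [0, 0, -0.7], "rot": [0, 0, 0], "grip": 0},
    {"xyz": [0, 0, -0.3], "rot": [0, 0, 0], "grip": 0},
    {"xyz": [0, 0, -0.2], "rot": [0, 0, 0], "grip": 0},
    {"xyz": [0, 0, -0.2], "rot": [0, 0, 0], "grip": 0},
    {"xyz": [0, 0, -0.2], "rot": [0, 0, 0], "grip": 0},
    {"xyz": [0, 0, -0.2], "rot": [0, 0, 0], "grip": 0},
    {"xyz": [0, 0, 0], "rot": [0, 0, 0], "grip": 0}
  ]
}}

```text
clock: 3.45
ee_pos: [512.7, -267.8, 61.9]
orientation: [3.141, 0.0, 0.336]
contact_force: [-3.7, -1.6, 4.5]
opening: 0.6
grip_force: 2.0
```

>>> {"op": "move_arm", "data": {
  "commands": [
    {"xyz": [0, 0, -0.1], "rot": [0, 0, 0], "grip": 0},
    {"xyz": [0, 0, -0.1], "rot": [0, 0, 0], "grip": 0},
    {"xyz": [0, 0, -0.1], "rot": [0, 0, 0], "grip": 0},
    {"xyz": [0, 0, -0.1], "rot": [0, 0, 0], "grip": 0},
    {"xyz": [0, 0, 0], "rot": [0, 0, 0], "grip": 0},
    {"xyz": [0, 0, 0], "rot": [0, 0, 0], "grip": 0},
    {"xyz": [0, 0, 0], "rot": [0, 0, 0], "grip": 0},
    {"xyz": [0, 0, 0], "rot": [0, 0, 0], "grip": 0}
  ]
}}

```text
clock: 4.45
ee_pos: [512.6, -268.0, 60.2]
orientation: [3.14, 0.0, 0.336]
contact_force: [-8.4, 1.2, 13.7]
opening: 0.3
grip_force: 7.8
```

13.7 N at z = 60 matches the hard stop, with the tip's inner edge on the tilted paddle. I'll lift and check.

>>> {"op": "move_arm", "data": {
  "commands": [
    {"xyz": [0, 0, 1], "rot": [0, 0, 0], "grip": 0},
    {"xyz": [0, 0, 3], "rot": [0, 0, 0], "grip": 0},
    {"xyz": [0, 0, 4], "rot": [0, 0, 0], "grip": 0},
    {"xyz": [0, 0, 4], "rot": [0, 0, 0], "grip": 0},
    {"xyz": [0, 0, 0], "rot": [0, 0, 0], "grip": 0},
    {"xyz": [0, 0, 0], "rot": [0, 0, 0], "grip": 0},
    {"xyz": [0, 0, 0], "rot": [0, 0, 0], "grip": 0},
    {"xyz": [0, 0, 0], "rot": [0, 0, 0], "grip": 0}
  ]
}}

```text
clock: 5.45
ee_pos: [512.4, -267.1, 176.0]
orientation: [-3.14, 0.001, 0.336]
contact_force: [0.6, 0.0, 0.1]
opening: 0.4
grip_force: 0.0
```

```bash
python3 - <<'E'
from h import *
s,im=wrist();save(im,'w3.png');P=pts(im);print(s['ee_pos'],s['contact_force'])
g=im['color'].astype(int);m=(g.min(2)>150)&(P[...,2]>48)&(P[...,2]<80)&(np.hypot(P[...,0]-533,P[...,1]+259)<40)
Q=P[m];A=np.c_[Q[:,:2]-[533,-259],np.ones(len(Q))];c,*_=np.linalg.lstsq(A,Q[:,2],rcond=None);print(len(Q),c,Q.mean(0), 'tilt along box x',c[0]*np.cos(.33)+c[1]*np.sin(.33))
E
```

```text
[ 512.42563361 -267.12367916  176.04189279] [0.58883964 0.04711211 0.06093357]
3166 [1.78991076e-01 5.71247244e-02 6.32393548e+01] [ 535.88451588 -258.79170291   63.7675563 ] tilt along box x 0.1878440054189743
```

View pics/w3.png

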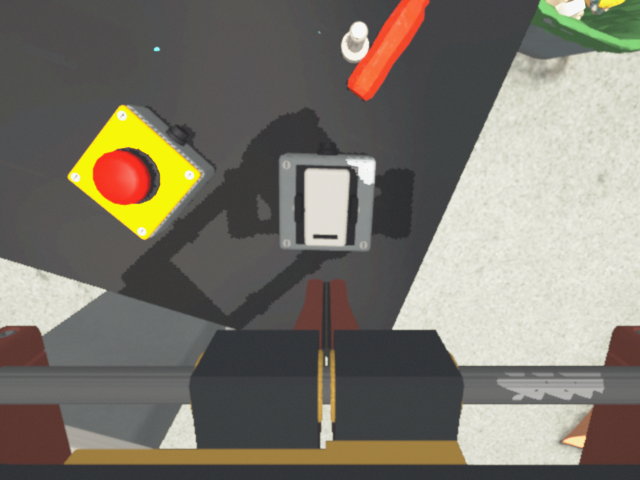

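The paddle now tilts +0.188 rad, up at the far end, so the rocker is fully on at about 0.39 and the box hasn't moved. Next I'll cross to blue on the robot side.

>>> {"op": "move_arm", "data": {
  "commands": [
    {"xyz": [-1.2, 5, 0], "rot": [0, 0, 0], "grip": 0},
    {"xyz": [-1.2, 6, 0], "rot": [0, 0, 0], "grip": 0},
    {"xyz": [-1.2, 6, 0], "rot": [0, 0, 0], "grip": 0},
    {"xyz": [-1.2, 6, 0], "rot": [0, 0, 0], "grip": 0},
    {"xyz": [0, 6, 0], "rot": [0, 0, 0], "grip": 0},
    {"xyz": [0, 6, 0], "rot": [0, 0, 0], "grip": 0},
    {"xyz": [0, 6, 0], "rot": [0, 0, 0], "grip": 0},
    {"xyz": [0, 6, 0], "rot": [0, 0, 0], "grip": 0}
  ]
}}

```text
clock: 6.5
ee_pos: [464.4, 204.5, 177.5]
orientation: [3.141, -0.0, 0.336]
contact_force: [0.5, 0.1, 0.9]
opening: 0.7
grip_force: 0.0
```

>>> {"op": "move_arm", "data": {
  "commands": [
    {"xyz": [0, 5, 0], "rot": [0, 0, 0], "grip": 0},
    {"xyz": [0, 4.1, 0], "rot": [0, 0, 0], "grip": 0},
    {"xyz": [0, 0, -2], "rot": [0, 0, 0], "grip": 0},
    {"xyz": [0, 0, -2], "rot": [0, 0, 0], "grip": 0},
    {"xyz": [0, 0, 0], "rot": [0, 0, 0], "grip": 0},
    {"xyz": [0, 0, 0], "rot": [0, 0, 0], "grip": 0},
    {"xyz": [0, 0, 0], "rot": [0, 0, 0], "grip": 0},
    {"xyz": [0, 0, 0], "rot": [0, 0, 0], "grip": 0}
  ]
}}

```text
clock: 7.5
ee_pos: [465.2, 293.4, 138.5]
orientation: [-3.141, -0.001, 0.335]
contact_force: [-0.6, -0.7, 0.4]
opening: 0.6
grip_force: 0.0
```

```bash
cat > b.py <<'E'
from h import *
import sys
c,f=sys.argv[1:]
s,im=wrist();save(im,f);P=pts(im)
h=cv2.cvtColor(im['color'],cv2.COLOR_RGB2HSV)
lo,hi={'blue':((100,130,50),(130,255,255)),'green':((45,80,40),(90,255,255))}[c]
ce,st,m=blob(cv2.inRange(h,lo,hi),(0,0,640,330))
m=m&(P[...,2]>30);top=np.percentile(P[m][:,2],60);k=m&(abs(P[...,2]-top)<3)
cc,r=cv2.minEnclosingCircle(P[k][:,:2].astype(np.float32))
print(s['ee_pos'].round(1),s['contact_force'].round(1),ce,st,'top',top.round(1),'mean',P[k].mean(0).round(1),'circle',cc,r)
E
python3 b.py blue w4.png
```

```text
[465.2 293.4 138.5] [-0.6 -0.7  0.4] [320.74893213 245.48125297] [ 296  219   51   53 2107] top 65.9 mean [468.3 298.   65.8] circle (467.891845703125, 298.0851745605469) 17.66541290283203
```

View pics/w4.png

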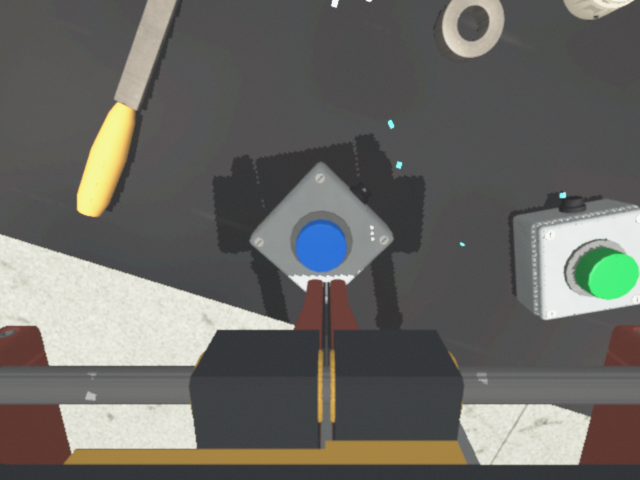

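The blue cap is at (321,245), about (467.5,297.5) in world coordinates. I'll correct by (+2,+4) mm and descend to just above it.

>>> {"op": "move_arm", "data": {
  "commands": [
    {"xyz": [0.2, 0.4, -1.5], "rot": [0, 0, 0], "grip": 0},
    {"xyz": [0, 0, -2], "rot": [0, 0, 0], "grip": 0},
    {"xyz": [0, 0, -2], "rot": [0, 0, 0], "grip": 0},
    {"xyz": [0, 0, -1], "rot": [0, 0, 0], "grip": 0},
    {"xyz": [0, 0, -0.3], "rot": [0, 0, 0], "grip": 0},
    {"xyz": [0, 0, -0.3], "rot": [0, 0, 0], "grip": 0},
    {"xyz": [0, 0, -0.2], "rot": [0, 0, 0], "grip": 0},
    {"xyz": [0, 0, 0], "rot": [0, 0, 0], "grip": 0}
  ]
}}

```text
clock: 8.55
ee_pos: [467.2, 297.7, 65.3]
orientation: [-3.141, -0.001, 0.336]
contact_force: [-0.2, 1.0, 1.1]
opening: 0.5
grip_force: 0.5
```

>>> {"op": "move_arm", "data": {
  "commands": [
    {"xyz": [0, 0, -0.15], "rot": [0, 0, 0], "grip": 0},
    {"xyz": [0, 0, -0.15], "rot": [0, 0, 0], "grip": 0},
    {"xyz": [0, 0, -0.1], "rot": [0, 0, 0], "grip": 0},
    {"xyz": [0, 0, 0], "rot": [0, 0, 0], "grip": 0},
    {"xyz": [0, 0, 0], "rot": [0, 0, 0], "grip": 0},
    {"xyz": [0, 0, 0], "rot": [0, 0, 0], "grip": 0},
    {"xyz": [0, 0, 0], "rot": [0, 0, 0], "grip": 0},
    {"xyz": [0, 0, 0], "rot": [0, 0, 0], "grip": 0}
  ]
}}

```text
clock: 9.55
ee_pos: [466.9, 297.6, 60.7]
orientation: [-3.141, -0.0, 0.336]
contact_force: [2.1, 0.5, 2.4]
opening: 0.2
grip_force: 1.2
```

>>> {"op": "move_arm", "data": {
  "commands": [
    {"xyz": [0, 0, -0.1], "rot": [0, 0, 0], "grip": 0},
    {"xyz": [0, 0, -0.1], "rot": [0, 0, 0], "grip": 0},
    {"xyz": [0, 0, -0.1], "rot": [0, 0, 0], "grip": 0},
    {"xyz": [0, 0, 0], "rot": [0, 0, 0], "grip": 0},
    {"xyz": [0, 0, 0], "rot": [0, 0, 0], "grip": 0},
    {"xyz": [0, 0, 0], "rot": [0, 0, 0], "grip": 0},
    {"xyz": [0, 0, 0], "rot": [0, 0, 0], "grip": 0},
    {"xyz": [0, 0, 0], "rot": [0, 0, 0], "grip": 0}
  ]
}}

```text
clock: 10.55
ee_pos: [467.0, 297.6, 58.3]
orientation: [-3.142, -0.001, 0.336]
contact_force: [-0.1, 0.6, 6.4]
opening: 0.6
grip_force: 2.9
```

>>> {"op": "move_arm", "data": {
  "commands": [
    {"xyz": [0, 0, -0.1], "rot": [0, 0, 0], "grip": 0},
    {"xyz": [0, 0, 0], "rot": [0, 0, 0], "grip": 0},
    {"xyz": [0, 0, 0], "rot": [0, 0, 0], "grip": 0},
    {"xyz": [0, 0, 0], "rot": [0, 0, 0], "grip": 0},
    {"xyz": [0, 0, 0], "rot": [0, 0, 0], "grip": 0},
    {"xyz": [0, 0, 0], "rot": [0, 0, 0], "grip": 0},
    {"xyz": [0, 0, 0], "rot": [0, 0, 0], "grip": 0},
    {"xyz": [0, 0, 0], "rot": [0, 0, 0], "grip": 0}
  ]
}}

```text
clock: 11.55
ee_pos: [467.0, 297.6, 58.3]
orientation: [-3.141, -0.001, 0.336]
contact_force: [-1.4, 0.2, 10.4]
opening: 0.7
grip_force: 5.0
```

z is unchanged at 58.3 while the force rose to 10.4 N, so blue is at its hard stop. I'll lift and go to green.

>>> {"op": "move_arm", "data": {
  "commands": [
    {"xyz": [0, 0, 1], "rot": [0, 0, 0], "grip": 0},
    {"xyz": [0, 0, 3], "rot": [0, 0, 0], "grip": 0},
    {"xyz": [0, 0, 4], "rot": [0, 0, 0], "grip": 0},
    {"xyz": [0, -5, 0.5], "rot": [0, 0, 0], "grip": 0},
    {"xyz": [1, -5, 0], "rot": [0, 0, 0], "grip": 0},
    {"xyz": [1.8, -5, 0], "rot": [0, 0, 0], "grip": 0},
    {"xyz": [1.8, -5.1, 0], "rot": [0, 0, 0], "grip": 0},
    {"xyz": [0, 0, 0], "rot": [0, 0, 0], "grip": 0}
  ]
}}

```text
clock: 12.55
ee_pos: [512.9, 93.4, 140.8]
orientation: [3.141, 0.003, 0.331]
contact_force: [-0.8, 0.6, -0.4]
opening: 0.5
grip_force: 0.0
```

```bash
python3 b.py green w5.png && python3 - <<'E'
from h import *
for n in('top',):
    s,im=grab(n);P=pts(im);ce,st,m=blob(mask(im,'blue'),(165,240,225,295));print(ce,st,np.median(P[m],0))
E
```

```text
[512.9  93.4 140.8] [-0.8  0.6 -0.4] [322.37672209 244.46175772] [ 297  219   52   52 2105] top 66.3 mean [516.2  96.7  66.2] circle (515.7597045898438, 96.82479858398438) 17.812381744384766
[193.         266.69411765] [186 260  15  14 170] [465.96755584 297.45170495  57.58334649]
```

View pics/w5.png

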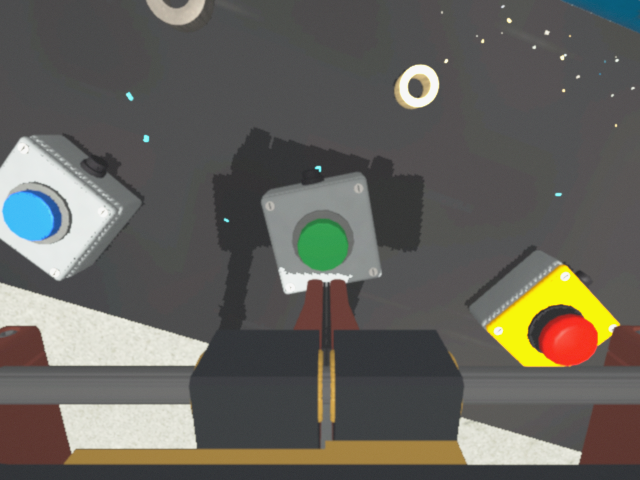

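Depth puts blue's top at 57.6 mm, so it is home. The green cap is at (322,244), about (515.5,97) in world coordinates, and untouched. I'll correct +3 mm in x and descend.

>>> {"op": "move_arm", "data": {
  "commands": [
    {"xyz": [0.3, 0, -1], "rot": [0, 0, 0], "grip": 0},
    {"xyz": [0, 0, -2], "rot": [0, 0, 0], "grip": 0},
    {"xyz": [0, 0, -2], "rot": [0, 0, 0], "grip": 0},
    {"xyz": [0, 0, -1.3], "rot": [0, 0, 0], "grip": 0},
    {"xyz": [0, 0, -0.5], "rot": [0, 0, 0], "grip": 0},
    {"xyz": [0, 0, 0], "rot": [0, 0, 0], "grip": 0},
    {"xyz": [0, 0, 0], "rot": [0, 0, 0], "grip": 0},
    {"xyz": [0, 0, 0], "rot": [0, 0, 0], "grip": 0}
  ]
}}

```text
clock: 13.65
ee_pos: [516.3, 96.6, 74.5]
orientation: [3.141, -0.001, 0.336]
contact_force: [-0.2, -0.7, 0.3]
opening: 0.6
grip_force: 0.0
```

>>> {"op": "move_arm", "data": {
  "commands": [
    {"xyz": [0, 0, -0.4], "rot": [0, 0, 0], "grip": 0},
    {"xyz": [0, 0, -0.3], "rot": [0, 0, 0], "grip": 0},
    {"xyz": [0, 0, -0.2], "rot": [0, 0, 0], "grip": 0},
    {"xyz": [0, 0, -0.2], "rot": [0, 0, 0], "grip": 0},
    {"xyz": [0, 0, -0.2], "rot": [0, 0, 0], "grip": 0},
    {"xyz": [0, 0, -0.15], "rot": [0, 0, 0], "grip": 0},
    {"xyz": [0, 0, 0], "rot": [0, 0, 0], "grip": 0},
    {"xyz": [0, 0, 0], "rot": [0, 0, 0], "grip": 0}
  ]
}}

```text
clock: 14.65
ee_pos: [515.9, 96.6, 60.3]
orientation: [3.141, -0.001, 0.336]
contact_force: [-4.4, -1.6, 7.8]
opening: 0.4
grip_force: 3.9
```

>>> {"op": "move_arm", "data": {
  "commands": [
    {"xyz": [0, 0, -0.1], "rot": [0, 0, 0], "grip": 0},
    {"xyz": [0, 0, 0], "rot": [0, 0, 0], "grip": 0},
    {"xyz": [0, 0, 0], "rot": [0, 0, 0], "grip": 0},
    {"xyz": [0, 0, 0], "rot": [0, 0, 0], "grip": 0},
    {"xyz": [0, 0, 0], "rot": [0, 0, 0], "grip": 0},
    {"xyz": [0, 0, 0], "rot": [0, 0, 0], "grip": 0},
    {"xyz": [0, 0, 0], "rot": [0, 0, 0], "grip": 0},
    {"xyz": [0, 0, 0], "rot": [0, 0, 0], "grip": 0}
  ]
}}

```text
clock: 15.65
ee_pos: [516.0, 96.6, 60.2]
orientation: [3.141, -0.001, 0.336]
contact_force: [-6.1, -1.6, 13.0]
opening: 0.5
grip_force: 6.1
```

Green is at its hard stop: z is unchanged at 60.2 with the force up to 13 N. I'll do a quick check that nothing else moved, then hand in while holding.

```bash
python3 - <<'E'
from h import *
s,im=grab('top');P=pts(im)
for c,b in [('blue',(170,245,220,290)),('red',(350,230,390,270)),('white',(415,215,460,260))]:
    ce,st,m=blob(mask(im,c),b);print(c,ce.round(1),np.median(P[m],0).round(1))
s=sensors.sense();print(s['ee_pos'],s['contact_force'])
if 8<s['contact_force'][2]<20: print(manip.finish_job())
E
```

```text
blue [193.  266.7] [465.7 297.1  58.1]
red [370.2 248.8] [ 505.1 -102.6   69.5]
white [438.4 236.2] [ 533.4 -258.8   63.1]
[515.93182702  96.55646516  60.15758739] [-6.02357685 -0.38395891 11.69121642]
the job is handed in; nothing more can be done
None
```

The job is handed in: the rocker is tipped on, blue is pushed home, green is held at its hard stop with about 12 N, and red was never touched; the rocker, blue and red positions were unchanged in the last top view.

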